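# Demould an embedded tissue block and set the straightedge to it

## Robot

A 6-joint arm with a two-finger parallel gripper is mounted at the origin on the work surface. World frame = base frame: x ahead of the robot, y to its left, z up, the work surface at z = 0. Lengths are in m, angles in rad, forces in N, time in s.
With the tool pointing down it reaches from about 0.3 to 0.85 m from the base axis. Payload 4.2 kg.
Tool frame: the origin (TCP) lies at the very end of the fingers, on their centre line; the grasp point (between the pads) lies 19 mm behind it (grip_depth is the distance from the TCP to the grasp point, in m); z points along the fingers, y is the line along which they close (so a half turn about z gives the same grasp; the last joint's range is limited). The gripper opens to 91 mm and grips with 3 to 60 N. Pads are 32 mm wide; open, the fingers measure 118 mm over their backs; the gripper's body (76 mm by 178 mm) begins 60 mm behind the grasp point.
Start: joints at [1.262, 0.32, 1.565, -0, 1.257, -0.02], TCP at [0.164, 0.551, 0.184] pointing down, gripper open.
Joint ranges: [-3.11, 3.11], [-0.84, 2.01], [0.21, 2.61], [-1.34, 4.49], [0.05, 2.63], [-2.56, 2.56]. Speed limits (rad/s): [2.57, 2.57, 3.14, 3.14, 3.14, 3.14].

## Interface

Orientations are given as a unit quaternion [w, x, y, z].
In Python, from bench import movep, movel, set_joints, open_jaws, gripper_close, hold, inverse_kinematics, grab_frame, camera_info, IKError, sign_off, current_time_s, current_qpos, current_joint_vel, current_effort, current_position, current_tcp_rot, current_force, current_torque, current_grip_width, current_grasp_force, grip_depth gives the robot as it stands. Calls block until the motion is done:
- movep(position, orientation): joint-space move of the TCP to a pose.
- movel(position, ori=None, rate=0.15, guard=None): straight line of the TCP; ori=None keeps the orientation; rate is the mean speed in m/s. With guard (N) it stops when the force on the tool has changed by that much, and returns True; else False.
- set_joints(angles): joint-space move.
- open_jaws() and gripper_close(force=None): open the fingers fully, or close them until they stop; force is the grip in N (None keeps the last).
- hold(seconds).
- inverse_kinematics(position, orientation): joint angles nearest the present ones, or None.
- grab_frame(name): name is "scene" or "side" or "wrist"; returns (picture, depth): 400x640x3 uint8, red, green, blue; 400x640 float32, m along the optical axis (not along the pixel's ray), 0 where there is no reading.
- camera_info(name): a dict with "vfov" (degrees; the focal length in pixels is half the picture's height over the tangent of half this angle, whatever the lens; pixels are square), "cx", "cy" (the principal point, pixels), "k1" (the pictures are not rectified: a ray, as slopes to the right and down, at radius r is drawn at 1 + k1 r^2 times it, then the intrinsics apply), "R" (3x3) and "t" (3): a world point X has camera coordinates R X + t; the wrist camera has in their place "T_tool_cam" (4x4, takes a point from camera to tool coordinates, whose origin is the TCP and whose axes are the flange's). Camera axes: x right, y down, z forward; pixel columns grow to the right and rows downward; lengths in m; the calibration is good to about 2 mm. A picture is of the moment at which its call begins: read the wrist's pose just before it. camera_info takes no time and is no camera call.
A pose or a line that the arm cannot do raises IKError and nothing moves.
- sign_off(): hands the job in; it is judged then, once.
Readings, each from a call of its own:
- current_time_s(): time.
- current_qpos(): joint angles.
- current_joint_vel(): joint speeds.
- current_effort(): joint torques, N m.
- current_position(): TCP position.
- current_tcp_rot(): TCP orientation.
- current_force(): force on the tool from outside, world axes, zero at the start.
- current_torque(): the same for the moment, N m.
- current_grip_width(): finger opening in m.
- current_grasp_force(): force on a finger pad.
Only numpy, scipy, OpenCV 4.12 (cv2) and the standard library are available. Lean on these libraries where they do the work, as an engineer would, in place of code of your own. Each camera call takes 0.05 s, during which the arm holds its last target. There are 200 camera calls.

## Task

Lift the long wax block out of its steel mould and set it down gently, the same way up, on the grey trimming board. Then lay the aluminium straightedge flat on the board with one long edge flush against a long side of the block, reaching past both ends of that side, ready for trimming. Leave the short block in its mould and do not disturb the specimen jar.

Things in the scene. Friction and masses are not known exactly. Their poses are not given: they have to be found in the camera images.
- block_long: the long wax tissue block: a plain box 80 x 40 x 28 mm (0.12 kg), off-white wax below and a white slotted cassette back on top. Origin at the centre of its underside, x along its 80 mm length, z up. It starts in the cavity of mould_long, with its top 14 mm proud of the mould's rim, 1.5 mm clearance all round.
- mould_long: fixed open steel mould 103 x 63 x 18 mm standing on the cold plate, cavity 83 x 43 mm and 14 mm deep (floor 4 mm, walls 10 mm). Origin at the centre of its underside, x along its length.
- block_short: the short wax block, same make but 40 x 32 x 28 mm, in its own mould on the same cold plate; to be left there. Origin at the centre of its underside.
- mould_short: fixed open steel mould of the short block, 63 x 55 x 18 mm, on the cold plate. Origin at the centre of its underside.
- coldplate: fixed cold plate, a white slab 220 (x) x 270 (y) x 40 mm with aluminium top, that carries the two moulds; left or right of the board. Origin at the centre of its underside, on the table.
- board: fixed grey trimming board, 240 (x) x 180 (y) x 12 mm, on the table. Origin at the centre of its underside; its upper face is 12 mm above it.
- straightedge: loose aluminium bar 180 x 50 x 6 mm (0.18 kg), both long edges straight and ticked, with a black grip block on the middle of its top, 36 (along the bar) x 16 (across) mm, rising from 6 to 30 mm above the underside; grip it along the bar to keep the fingers clear of the block. Starts on the table, across the board from the cold plate. Origin: centre of underside, x along its length.
- jar: loose specimen jar, 56 mm diameter, 75 mm high with its white cap, standing on the table beyond the board. Origin at the centre of its underside.

How it is judged:
By the outcome, as a careful person would: the job done as asked, in the order asked, and still so for the second after the job is handed in, with the robot touching nothing.
It also fails if it takes over 61 s, if anything falls off the work surface, if the arm or the gripper's body presses on something with over 40 N, if the wrist force passes 120 N, or if a joint passes its speed limit or range.

## Working session

There is one attempt and no reset: what is moved stays moved. The work goes in short steps, each a Python script; the robot and the scene stay as the last script left them, time stands still between calls to the robot, and variables do not carry over. Pictures are saved under pics/ and viewed, at most 10 in all, crops included, and the job is handed in when it is done.

```bash
mkdir -p pics; ls; python3 - <<'E'
from bench import *
import cv2,numpy as np
for n in ["scene","side"]:
    p,d=grab_frame(n); cv2.imwrite(f"pics/{n}0.png",p[:,:,::-1]); np.savez(f"{n}0.npz",p=p,d=d)
    c=camera_info(n); print(n,c, (d>0).mean())
print(camera_info("wrist"),current_tcp_rot(),current_position(),current_time_s())
E
```

```text
pics
scene {'vfov': 48.92189579407645, 'cx': 318.6776096987274, 'cy': 203.58295581536672, 'k1': -0.06242846472080487, 'R': array([[-0.17826877,  0.98381739, -0.01798844],
       [ 0.77677328,  0.12948306, -0.61632574],
       [-0.60402278, -0.12384457, -0.78728584]]), 't': array([ 0.09267146, -0.46750464,  1.54148647])} 0.99583203125
side {'vfov': 49.42667283968195, 'cx': 311.77097164109705, 'cy': 202.57523210587422, 'k1': 0.008436403792339304, 'R': array([[-0.99991276, -0.00462098, -0.01237383],
       [ 0.00538683,  0.71269271, -0.70145569],
       [ 0.01206015, -0.70146116, -0.71260564]]), 't': array([0.62610521, 0.02972883, 1.16825361])} 0.9961328125
{'vfov': 68.78809199058739, 'cx': 314.72592688703463, 'cy': 202.6740252112464, 'k1': -0.0391183179358972, 'T_tool_cam': array([[ 2.90797200e-04, -9.66093113e-01, -2.58193749e-01,
         7.19284130e-02],
       [ 9.99999937e-01,  3.33008857e-04, -1.19756508e-04,
         1.16646340e-04],
       [ 2.01676743e-04, -2.58193698e-01,  9.66093150e-01,
        -2.01334300e-01],
       [ 0.00000000e+00,  0.00000000e+00,  0.00000000e+00,
         1.00000000e+00]])} [-1.17068890e-04  1.43882937e-01  9.89594406e-01 -7.74086357e-04] [0.1636167  0.55071612 0.18310901] 0.1
```

View pics/scene0.png

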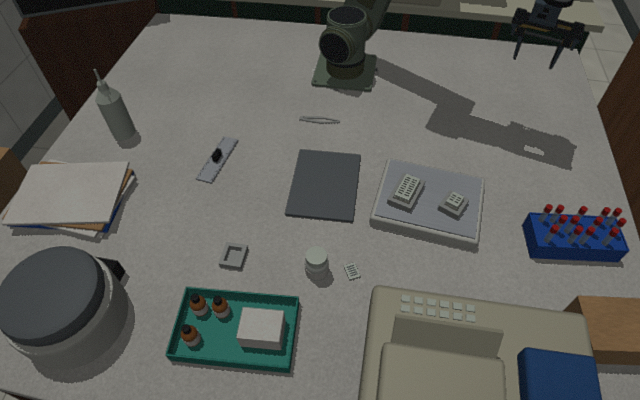

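View pics/side0.png

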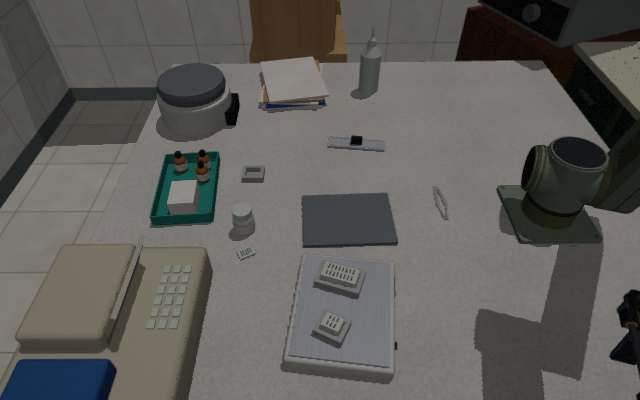

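Scene view: long block at (406,187), short block (455,202), board (325,185), straightedge (217,158) and jar (317,262). Side view: long block at (340,272), straightedge (356,143). Next come the helpers and coarse positions by two-view triangulation.

```bash
cat > h.py <<'E'
import numpy as np, cv2
from scipy.spatial.transform import Rotation as Rot
from bench import *
def quat(yaw):
    """tool down, tool y axis (closing line) at world angle yaw"""
    y=np.array([np.cos(yaw),np.sin(yaw),0]); z=np.array([0,0,-1.]); x=np.cross(y,z)
    q=Rot.from_matrix(np.c_[x,y,z]).as_quat(); return q[[3,0,1,2]]
def toolT():
    q=np.array(current_tcp_rot()); T=np.eye(4)
    T[:3,:3]=Rot.from_quat(q[[1,2,3,0]]).as_matrix(); T[:3,3]=current_position(); return T
def rays(name,px,T=None):
    """world origin and directions (unit depth) of pixels"""
    c=camera_info(name); f=200/np.tan(np.radians(c["vfov"])/2)
    K=np.array([[f,0,c["cx"]],[0,f,c["cy"]],[0,0,1]])
    u=cv2.undistortPoints(np.float64(px).reshape(-1,1,2),K,np.array([c["k1"],0,0,0.]))[:,0]
    d=np.c_[u,np.ones(len(u))]
    if T is None: return -c["R"].T@c["t"], d@c["R"]
    M=T@c["T_tool_cam"]; return M[:3,3], d@M[:3,:3].T
def onplane(o,d,z): return o+d*((z-o[2])/d[:,2])[:,None]
def tri(o1,d1,o2,d2):
    A=np.c_[d1,-d2]; s=np.linalg.lstsq(A,o2-o1,rcond=None)[0]
    a,b=o1+s[0]*d1,o2+s[1]*d2; return (a+b)/2,np.linalg.norm(a-b)
def snap(tag):
    T=toolT(); p,d=grab_frame("wrist"); cv2.imwrite(f"pics/{tag}.png",p[:,:,::-1]); np.savez(tag+".npz",p=p,d=d,T=T); return p,d,T
E
python3 - <<'E'
from h import *
P={"long":((406,187),(340,272)),"short":((455,201),(331,322)),"edge":((217,155),(356,140)),"jarcap":((316,254),(241,211)),
"b1":((302,150),(303,245)),"b2":((361,154),(397,243)),"b3":((353,221),(391,194)),"b4":((286,215),(303,197))}
for k,(a,b) in P.items():
    o1,d1=rays("scene",[a]);o2,d2=rays("side",[b]); print(k,*tri(o1,d1[0],o2,d2[0]), onplane(o1,d1,0.012)[0],onplane(o2,d2,0.012)[0])
E
```

```text
long [0.56165693 0.23561225 0.06730024] 0.0003747830255330447 [0.51327107 0.24034237 0.012     ] [0.55829322 0.19640507 0.012     ]
short [0.58559727 0.35840563 0.06669565] 0.0021322803322769007 [0.540602   0.37164564 0.012     ] [0.58304448 0.32692108 0.012     ]
edge [ 0.48712935 -0.30508797  0.01903013] 0.0012608541645242415 [ 0.48001927 -0.30923012  0.012     ] [ 0.48647917 -0.31342248  0.012     ]
jarcap [0.80099395 0.04790552 0.07080682] 0.006871176274016514 [0.76270926 0.03761865 0.012     ] [ 0.81695044 -0.00419046  0.012     ]
b1 [0.6026774  0.04768362 0.0911862 ] 0.22128619227693722 [ 0.42058052 -0.06741565  0.012     ] [0.64743202 0.11415056 0.012     ]
b2 [0.41042815 0.10596674 0.01101922] 0.004184017994966244 [0.40897508 0.10476584 0.012     ] [0.41214339 0.108967   0.012     ]
b3 [0.51827284 0.06471563 0.02668303] 0.2481064896433332 [0.64994124 0.11314182 0.012     ] [ 0.40553156 -0.06649479  0.012     ]
b4 [ 0.65187107 -0.06388545  0.0030848 ] 0.0029154769735862556 [ 0.65965546 -0.06068832  0.012     ] [ 0.65064039 -0.05655191  0.012     ]
```

```bash
python3 - <<'E'
from h import *
for i,(x,y) in enumerate([(.55,.20),(.57,.27)]):
    movep([x,y,.22],quat(1.57)); hold(.2); snap(f"L{i}")
print(current_time_s())
a=[cv2.imread(f"pics/L{i}.png") for i in range(2)]
cv2.imwrite("pics/LL.png",cv2.resize(np.hstack([x[:,100:540] for x in a]),(800,364)))
E
```

```text
2.8833
```

View pics/LL.png

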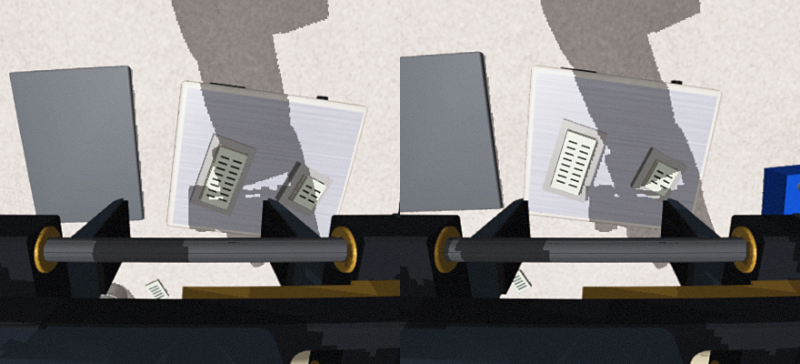

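The pair of views shows the long block's slotted top, partly in arm shadow at left (222,176 in the collage) and fully lit at right (575,160). The short block is at (310,187) and (655,180). Depth should split the top face from the rim regardless of shadow, so I'll test that on both views.

```bash
cat >> h.py <<'E'
def cloud(z):
    """world points per pixel from a saved wrist frame"""
    v,u=np.mgrid[:400,:640]; o,d=rays("wrist",np.c_[u.ravel(),v.ravel()],z["T"])
    P=(o+d*z["d"].reshape(-1,1)).reshape(400,640,3); P[z["d"]==0]=np.nan; return P
def rect(z,mask,h):
    """largest blob of mask -> min-area rect of its outline cast on plane h: centre, (long,short), angle of long side, pixel centroid"""
    c=max(cv2.findContours(mask.astype(np.uint8),cv2.RETR_EXTERNAL,cv2.CHAIN_APPROX_NONE)[0],key=cv2.contourArea)
    o,d=rays("wrist",c[:,0],z["T"]); P=onplane(o,d,h)[:,:2]
    (cx,cy),(w,l),a=cv2.minAreaRect(np.float32(P*1000))
    if w<l: w,l,a=l,w,a+90
    m=cv2.moments(c); return np.array([cx,cy])/1000,(w,l),(np.radians(a)+np.pi/2)%np.pi-np.pi/2,(m["m10"]/m["m00"],m["m01"]/m["m00"])
E
python3 - <<'E'
from h import *
R=[]
for i in range(2):
    z=np.load(f"L{i}.npz"); P=cloud(z); Z=P[...,2]
    near=np.hypot(P[...,0]-.562,P[...,1]-.236)<.075
    for lo,hi in ((.03,.047),(.052,.063),(.065,.08)): print(np.round(np.nanmedian(Z[near&(Z>lo)&(Z<hi)]),4),end=" ")
    print("board",np.nanmedian(Z[np.hypot(P[...,0]-.5,P[...,1]-.02)<.05]))
    m=near&(Z>.0655)&(Z<.08); m=cv2.morphologyEx(m.astype(np.uint8),cv2.MORPH_OPEN,np.ones((3,3)))
    r=rect(z,m,.072); print(r); R.append(rays("wrist",[r[3]],z["T"]))
    mb=(Z>.005)&(Z<.02)&(P[...,1]<.13); print("board",rect(z,mb,.012)[:3])
    x=z["p"].copy(); x[m>0]=(255,0,0); cv2.imwrite(f"pics/m{i}.png",x[100:300,200:500,::-1])
(o1,d1),(o2,d2)=R; print(tri(o1,d1[0],o2,d2[0]))
a=np.hstack([cv2.imread(f"pics/m{i}.png") for i in range(2)]);cv2.imwrite("pics/mm.png",a)
E
```

```text
0.0404 0.0584 0.0724 board 0.01259197183600591
(array([0.56230511, 0.23810164]), (79.66756439208984, 40.13655090332031), np.float64(-0.3320931252976269), (345.5351619242929, 194.6079637699735))
board (array([0.53198254, 0.02064338]), (239.3603515625, 181.81871032714844), np.float64(0.03894253909287437))
0.0403 0.0584 0.0724 board 0.012554239806906897
(array([0.56246326, 0.23848422]), (79.84902954101562, 39.37052536010742), np.float64(-0.32677252891381237), (289.8583291811991, 178.59250954990864))
board (array([0.53242798, 0.02136617]), (239.6892547607422, 183.2338104248047), np.float64(0.03734440108985315))
(array([0.56128292, 0.23864515, 0.07017563]), np.float64(9.361536825365973e-05))
```

View pics/mm.png

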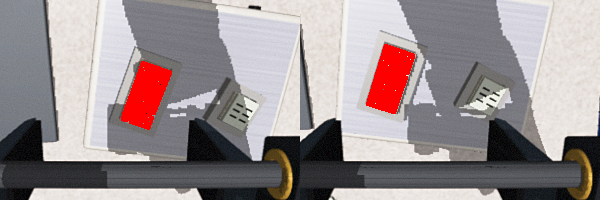

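Mask fits the block's top face in both views: size 80 x 40, top at 0.072, rim 0.058, board 0.0125, all as expected. Block centre is (0.5624, 0.2383) with its long axis at -0.33 rad. Grasping it now.

```bash
python3 - <<'E'
from h import *
q=quat(-0.33+np.pi/2); p=np.array([.5623,.2383])
movep([*p,.14],q); print(movel([*p,.0605],rate=.06,guard=5)); print(current_position(),current_force())
gripper_close(20); hold(.2); print("w",current_grip_width(),current_grasp_force(),current_position())
f0=current_force(); movel([*p,.10],rate=.04); hold(.2); print("w",current_grip_width(),current_force()-f0,current_time_s())
movel([*p,.17],rate=.15)
E
```

```text
False
[0.562637   0.23844209 0.06096503] [0.56265692 0.4678179  0.504333  ]
w 0.0006452433880594597 0.0 [0.56227464 0.2382983  0.06049465]
w 0.0006346922334865216 [-1.4700082   0.07680592  0.71205383] 7.7083
```

The fingers closed on nothing. I'll look before trying again.

```bash
python3 - <<'E'
from h import *
open_jaws()
p,d=grab_frame("side"); a=cv2.resize(p[230:390,270:430,::-1],(480,480),interpolation=cv2.INTER_CUBIC)
movep([.58,.29,.22],quat(1.57)); hold(.2); p,d,T=snap("L2"); z=np.load("L2.npz"); P=cloud(z); Z=P[...,2]
near=np.hypot(P[...,0]-.562,P[...,1]-.236)<.08
m=near&(Z>.0655)&(Z<.09); m=cv2.morphologyEx(m.astype(np.uint8),cv2.MORPH_OPEN,np.ones((3,3)))
print(rect(z,m,.072),np.nanmedian(Z[m>0]),np.nanpercentile(Z[m>0],[2,98]))
b=cv2.resize(p[100:260,170:330,::-1],(320,320)); 
cv2.imwrite("pics/c2.png",np.hstack([a,np.vstack([b,np.zeros((160,320,3),np.uint8)])]))
E
```

```text
(array([0.56246124, 0.23851318]), (79.80770874023438, 39.599853515625), np.float64(-0.32947044425611693), (273.47304220541594, 171.60575750182971)) 0.07238319903304102 [0.07063709 0.07400787]
```

View pics/c2.png

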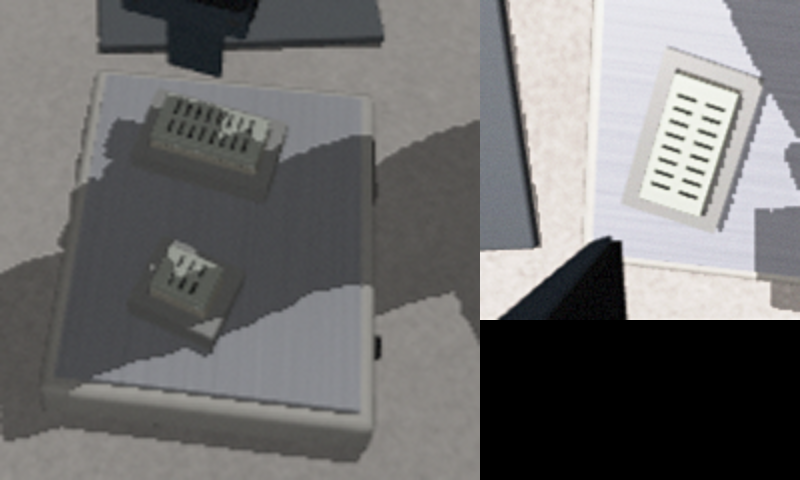

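The block is undisturbed and still at (0.5625, 0.2385), so the closed fingers must have passed over its top, and the reported TCP height is suspect. I'll touch the board with closed fingers, gently and guarded, to measure the real finger-end height.

```bash
python3 - <<'E'
from h import *
q=quat(1.609); c=[.532,.0]
movep([*c,.08],q); gripper_close(10); print("w",current_grip_width(),current_grasp_force(),current_time_s())
p,d=grab_frame("side"); a=cv2.resize(p[100:280,240:440,::-1],(800,720))[60:660]; cv2.imwrite("pics/f.png",a)
print(movel([*c,-.004],rate=.025,guard=4)); print(current_position(),current_force())
movel([*c,.08],rate=.15); print(current_force(),current_time_s())
E
```

```text
w 0.0006045282381180721 0.0 13.0167
False
[ 5.32035248e-01  9.01004582e-06 -3.96081660e-03] [-0.00122743  0.52147795  0.28641392]
[0.5301574  1.31259324 0.44080019] 17.2833
```

View pics/f.png

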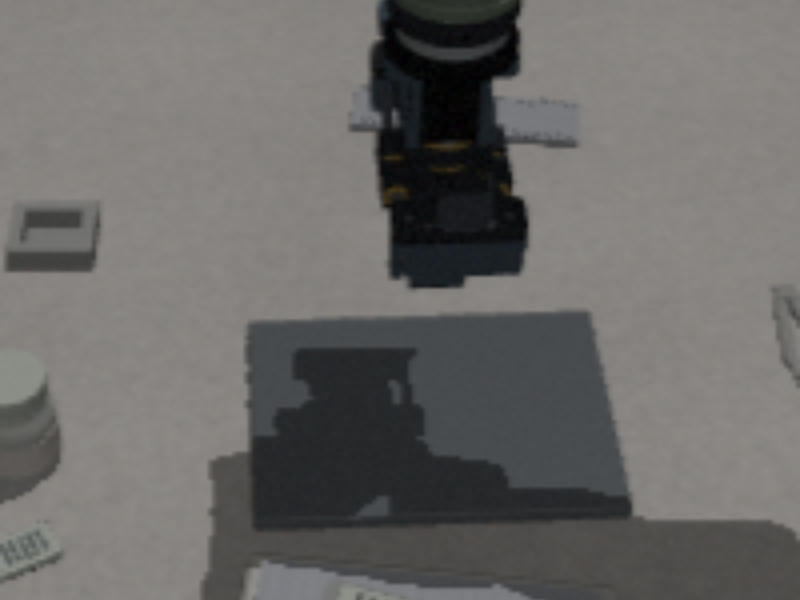

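No contact even with the TCP reported at -0.004, so the fingers end at least 16 mm above the stated TCP. Probing further to get the true offset, and printing grip_depth.

```bash
python3 - <<'E'
from h import *
print(grip_depth if not callable(grip_depth) else grip_depth())
q=quat(1.609); c=[.532,.0]
movel([*c,-.002],rate=.15)
print(movel([*c,-.035],rate=.02,guard=4)); print(current_position(),current_force())
movel([*c,.08],rate=.2); print(current_time_s())
E
```

```text
0.0188
True
[ 5.31984094e-01 -3.03536311e-06 -1.77872878e-02] [-0.68592079  0.7633794   3.45067486]
19.525
```

Finger ends touch the board (0.012) at a reported z of -0.0178, so they sit 30 mm above the reported TCP. Before using that, I'll check the sideways position of the tips from the side picture: tip bottom at about px (349,186).

```bash
python3 - <<'E'
from h import *
p,d=grab_frame("scene"); cv2.imwrite("pics/g.png",cv2.resize(p[60:210,230:430,::-1],(800,600)))
o,dd=rays("side",[(349,186)]); print(onplane(o,dd,.11),current_position())
E
```

```text
[[0.5311032 0.0040226 0.11     ]] [5.30654201e-01 3.85665746e-05 7.84705024e-02]
```

View pics/g.png

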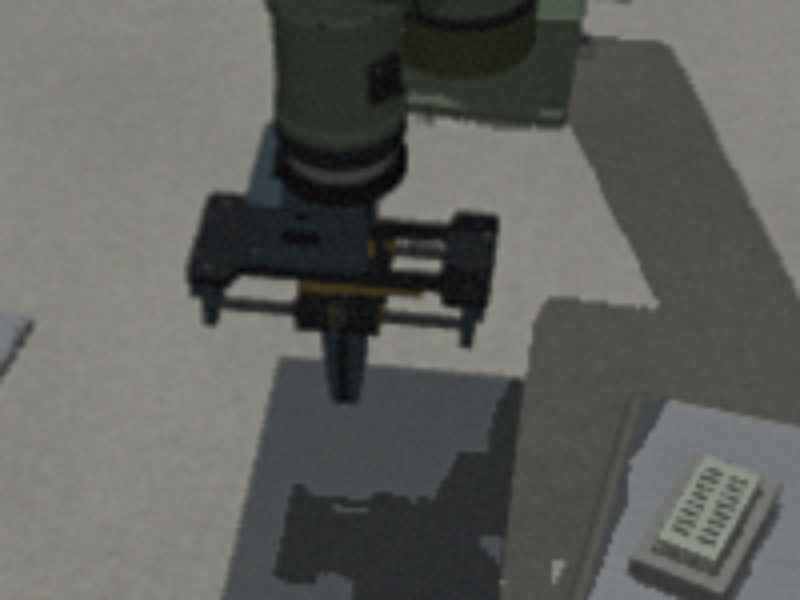

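Closed fingers show tips at scene px (316,160), and the cast gives x = 0.531, y = 0.004, so there is no sideways error. Grasping again with the 30 mm correction.

```bash
python3 - <<'E'
from h import *
import sys
q=quat(-0.33+np.pi/2); p=np.array([.5624,.2384])
open_jaws(); movep([*p,.09],q); print(movel([*p,.031],rate=.06,guard=4)); print(current_position(),current_force())
gripper_close(20); hold(.1); w=current_grip_width(); print("w",w,current_grasp_force(),current_position(),current_force())
if not .035<w<.045: sys.exit("missed")
f0=current_force(); movel([*p,.065],rate=.05); hold(.1); print("w",current_grip_width(),current_force()-f0)
movel([*p,.11],rate=.15); a=.038; t=np.array([.532,.021])+.040*np.array([-np.sin(a),np.cos(a)])
movep([*t,.05],quat(a+np.pi/2)); print(current_grip_width(),current_time_s())
E
```

```text
False
[0.5627921  0.23858114 0.0314552 ] [-0.0439893   0.57561687  0.32693581]
w 0.039840537680076574 19.999906718730927 [0.56241479 0.23843602 0.03099571] [-0.06567129  0.47369071  0.50328161]
w 0.03993742104019462 [ 0.04741172 -0.64245123 -0.44999119]
0.03994769688560624 26.15
```

Held at 40 mm. Setting it down now, then moving on to view the straightedge.

```bash
python3 - <<'E'
from h import *
a=.038; t=np.array([.532,.021])+.040*np.array([-np.sin(a),np.cos(a)])
movel([*t,.008],rate=.1); print(movel([*t,-.004],rate=.015,guard=2.5)); print(current_position(),current_force())
open_jaws(); hold(.1); movel([*t,.12],rate=.2)
for i,y in enumerate([-.30,-.27]):
    movep([.53+.01*i,y,.17],quat(1.57)); hold(.2); snap(f"S{i}")
print(current_time_s())
R=[];G=[]
for i in range(2):
    z=np.load(f"S{i}.npz"); P=cloud(z); Z=P[...,2]
    near=np.hypot(P[...,0]-.487,P[...,1]+.305)<.12
    m=near&(Z>.0035)&(Z<.04); g=near&(Z>.02)&(Z<.04)
    print("Z",np.nanmedian(Z[m&~g]),np.nanmedian(Z[g]),np.nanmedian(Z[near&(Z<.003)]))
    r=rect(z,m,.006); k=rect(z,g,.030); print(r,k)
    R.append(rays("wrist",[k[3]],z["T"]))
    x=z["p"].copy(); x[m]=(255,0,0); x[g]=(0,255,0); cv2.imwrite(f"pics/s{i}.png",x[::2,::2,::-1])
(o1,d1),(o2,d2)=R; print(tri(o1,d1[0],o2,d2[0]))
z=[np.load(f"S{i}.npz")["p"][::2,::2,::-1] for i in range(2)]
cv2.imwrite("pics/ss.png",np.vstack([np.hstack([cv2.imread(f"pics/s{i}.png") for i in range(2)]),np.hstack(z)]))
E
```

```text
True
[ 0.53044723  0.06090124 -0.00110873] [-0.21173609 -0.45138227  4.77429472]
31.2083
Z 0.006460768262722544 0.030142975515065173 0.0004633738772319984
(array([ 0.48689609, -0.30650589]), (180.3189697265625, 50.333839416503906), np.float64(-0.13869143745887413), (309.31440661005803, 142.779998284587)) (array([ 0.48650845, -0.30648691]), (36.082332611083984, 15.869240760803223), np.float64(-0.14177511168507628), (308.2219376867264, 149.68288518992745))
Z 0.0064748989171296845 0.03016277315149335 0.0004676995908101944
(array([ 0.4868121 , -0.30671243]), (180.4891357421875, 50.39000701904297), np.float64(-0.1398365967276085), (286.1042989810032, 135.3609958506224)) (array([ 0.4866221 , -0.30614709]), (36.0777473449707, 16.52489471435547), np.float64(-0.13321224983214464), (283.7808604744672, 141.24929634097305))
(array([ 0.48645742, -0.30652149,  0.02669302]), np.float64(0.0002121321106680933))
```

View pics/ss.png

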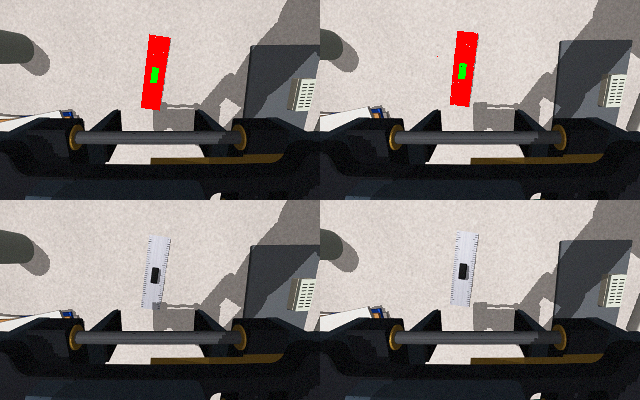

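Bar found in both views: 180 x 50, centre (0.4868, -0.3066), angle -0.139, top 6 mm, grip top 30 mm. The block stands upright on the board at the right of each view. I'll measure the placed block, then grip the bar along its length.

```bash
python3 - <<'E'
from h import *
import sys
movep([.58,.04,.16],quat(1.57)); hold(.2); snap("B0"); z=np.load("B0.npz"); P=cloud(z); Z=P[...,2]
near=np.hypot(P[...,0]-.53,P[...,1]-.06)<.075; m=near&(Z>.033)&(Z<.05)
m=cv2.morphologyEx(m.astype(np.uint8),cv2.MORPH_OPEN,np.ones((3,3))); print("block",rect(z,m,.040)[:3],np.nanmedian(Z[m>0]))
mb=(Z>.005)&(Z<.02)&(P[...,1]<.13); print("board",rect(z,mb,.012)[:3])
b=-.139; p=np.array([.4867,-.3065])
qs=[quat(b),quat(b+np.pi)]
J=[inverse_kinematics([*p,-.019],q) for q in qs]; print(J)
k=min((i for i in (0,1) if J[i] is not None),key=lambda i:abs(J[i][5])); print("k",k)
movep([*p,.03],qs[k]); print(movel([*p,-.019],rate=.06,guard=4)); 
gripper_close(25); hold(.1); w=current_grip_width(); print("w",w,current_position(),current_force(),current_time_s())
if not .032<w<.04: sys.exit("missed")
movel([*p,.05],rate=.12); print(current_grip_width(),current_time_s())
E
```

```text
block (array([0.53100677, 0.06048627]), (78.61262512207031, 39.42231369018555), np.float64(0.03981075041418625)) 0.04034043644508778
board (array([0.53182159, 0.01936411]), (238.5663299560547, 179.65927124023438), np.float64(0.03961590689093342))
[array([-5.82004212e-01,  5.17352356e-01,  1.82170836e+00, -4.44089210e-16,
        8.02531936e-01, -4.43004212e-01]), None]
k 0
False
w 0.0356191399880984 [ 0.48664984 -0.30646141 -0.01900613] [-0.1585211  -0.46998753  0.75312098] 36.025
0.03585875880195016 36.75
```

```bash
python3 - <<'E'
from h import *
a=.039; n=np.array([-np.sin(a),np.cos(a)]); c=np.array([.531,.0605]); q=quat(a)
t=c-.049*n
movep([*t,.03],q); movel([*t,-.002],rate=.1); print(movel([*t,-.011],rate=.015,guard=3)); zc=current_position()[2]; print(zc,current_force())
z=zc+.0005 if zc>-.0085 else -.0075
movel([*t,z],rate=.02); f0=current_force()
print(movel([*(t+.006*n),z],rate=.01,guard=5)); print(current_position(),current_force()-f0,current_torque())
open_jaws(); hold(.1); p=t+.006*n; movel([*p,.08],rate=.12); print(current_time_s())
movep([.60,.02,.16],quat(1.57)); hold(.2); snap("F0"); s,_=grab_frame("scene"); x=np.load("F0.npz"); P=cloud(x); Z=P[...,2]
near=np.hypot(P[...,0]-.53,P[...,1]-.03)<.13; m=near&(Z>.033)&(Z<.05)&(P[...,1]>.035)
m=cv2.morphologyEx(m.astype(np.uint8),cv2.MORPH_OPEN,np.ones((3,3))); print("block",rect(x,m,.040)[:3])
m2=near&(Z>.0155)&(Z<.022)&(P[...,1]<.05); print("bar",rect(x,m2|(near&(Z>.022)&(P[...,1]<.03)),.018)[:3],np.nanmedian(Z[m2]))
cv2.imwrite("pics/F.png",np.vstack([cv2.resize(x["p"][0:260,120:560,::-1],(660,390)),cv2.resize(s[120:210,255:420,::-1],(385,210))] if 0 else [cv2.resize(x["p"][0:260,120:560,::-1],(800,472))])); print(current_time_s())
E
```

```text
True
-0.0070870814056683135 [ 0.30781822 -0.74620142  4.50357559]
False
[ 0.53267648  0.01763369 -0.00660237] [ 0.27615919 -0.07678904 -1.73851046] [-0.15976873  0.02625276 -0.02729539]
41.8083
block (array([0.53084326, 0.06233711]), (78.9517822265625, 39.68513107299805), np.float64(0.04600847138658626))
bar (array([ 0.79107489, -0.19842404]), (599.4481201171875, 295.53253173828125), np.float64(-1.5341782404745246)) 0.018484957533400792
43.475
```

View pics/F.png

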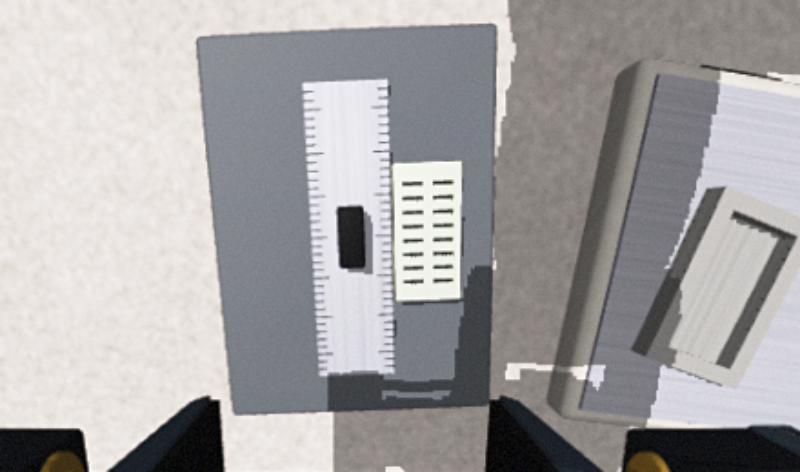

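The bar lies along the block's left side with no visible gap (seam near x = 392, y 165–300) and runs past both ends. The block moved 1.8 mm with the push, so they touch. The short block's mould is out of frame. I'll fix the bar's mask on the saved frame and check the angle, then the jar.

```bash
python3 - <<'E'
from h import *
x=np.load("F0.npz"); P=cloud(x); Z=P[...,2]; X=P[...,0];Y=P[...,1]; g=x["p"].min(2)
m=(np.abs(X-.53)<.11)&(Y<.0475)&(Y>-.03)&(Z>.0155)&(Z<.0225)
m=cv2.morphologyEx(m.astype(np.uint8),cv2.MORPH_OPEN,np.ones((3,3)))
r=rect(x,m,.018); print("bar",r[:3])
a=r[2]; n=np.array([-np.sin(a),np.cos(a)])
B=(np.abs(X-.53)<.06)&(Y>.03)&(Y<.1)&(Z>.037)&(Z<.045); o=P[B][:,:2]
u=o@np.array([np.cos(a),np.sin(a)]); v=o@n
bins=np.digitize(u,np.linspace(u.min()+.004,u.max()-.004,7)); print("block near side per slice, mm past bar centre:",[round(1000*(np.percentile(v[bins==k],1)-r[0]@n),1) for k in range(1,7)])
mb=m>0; o=P[mb][:,:2]; u=o@np.array([np.cos(a),np.sin(a)]);v=o@n
bins=np.digitize(u,np.linspace(u.min(),u.max(),9)); print("bar edge",[round(1000*(np.percentile(v[bins==k],99)-r[0]@n),1) for k in range(1,9)])
# jar: compare the scene picture with the first one
s,_=grab_frame("scene"); s0=np.load("scene0.npz")["p"]
print("jar diff",np.abs(s.astype(int)-s0)[240:285,295:335].mean(),"short",np.abs(s.astype(int)-s0)[185:220,438:472].mean())
E
```

```text
bar (array([0.53336859, 0.01761697]), (180.08982849121094, 50.64439010620117), np.float64(0.04027090303865988))
block near side per slice, mm past bar centre: [np.float64(25.7), np.float64(25.5), np.float64(25.4), np.float64(25.9), np.float64(25.7), np.float64(25.5)]
bar edge [np.float64(24.4), np.float64(24.6), np.float64(25.1), np.float64(24.7), np.float64(25.0), np.float64(24.6), np.float64(24.1), np.float64(24.5)]
jar diff 7.431851851851852 short 6.223249299719888
```

Bar and block are parallel and flush to within measurement error (about 0.5 mm). The arm never came near the jar or the short block. Handing in.

```bash
python3 -c "
from bench import *
print(current_time_s(),sign_off())"
```

```text
the job is handed in; nothing more can be done
43.525 None
```

I handed the job in at 43.5 s: the long block is upright on the board, with the straightedge flat and flush (within about 0.5 mm) along its long side and past both ends; the first grasp closed on air because the fingers end 30 mm short of the stated TCP, and the arm never went near the short block or the jar.

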